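# Bring a reloaded label printer back into service

### The job

The label printer on the wax-melt packing bench has just been given a new roll. Make it ready by pushing and pressing only, nothing has to be gripped or picked up: push its raised cover down, without slamming it, until it is fully shut; then switch the power on by pressing down the raised half of the rocker; then press the round feed key all the way in and let it come back up. Keep to that order, do not press the small square pause key, and leave everything else on the bench where it stands.

Things in the scene. Friction and masses are not known exactly. Their poses are not given: they have to be found in the camera images.
- printer: grey label printer, fixed, 225 (x) x 215 (y) x 135 mm high; left or right of the white scale, turned up to 0.3 rad. Origin: centre of underside; -x its front (label slot, towards the robot), +y its left. y -37 to 107 mm: label well under the cover. y -107 to -37: solid housing, flat top at 135 mm, with in line (y = -72 mm) round feed key x = -82, square pause key x = -34, power rocker x = 55
- cover (a joint): angle of the cover, rad: 0 = shut (hard stop, top flush with the housing top, 135 mm up), positive = front edge raised; starts at 0.65 to 1.0, limit 1.25. A shell 222 mm long, 145 wide, 53 deep, hinged at its rear lower edge. Stiff hinge (0.75 Nm friction): it stays at any angle; 2 to 5 N at the front edge move it
- cover_hinge (a point): middle of the cover's hinge line, which runs along the printer's y; in the printer's frame x = 110, y = 35, z = 82 mm
- cover_front (a point): point on the cover's outer (top) face, midway across and 25 mm behind its front edge; moves with the cover. With the cover shut it lies 197 mm towards the printer's front (-x) from the hinge and 53 mm above it. Its x axis runs along the cover to the hinge, its z is the face's outward normal
- rocker (a joint): angle of the black power rocker, rad: 0 = off (rear half, to the printer's +x, stands up; front half level), 0.32 = on (rear half pressed level, front half stands up). Stays where left; 3 to 5 N near the end of the raised half tip it. 42 mm long (printer's x), 24 wide, bezel 4 mm high; a half pressed level lies 11 mm above the housing top
- rocker_on (a point): where to press: point on the rocker's raised rear half, 16 mm from the rocker's middle; 151.5 mm above the bench when off, 5 mm lower when on
- feed_key (a joint): travel of the round feed key in m: 0 = up, 0.005 = all the way in; springs back, 1.7 N to start and 4.5 N when fully in
- feed_top (a point): centre of the top of the round feed key (light grey, 28 mm across), which stands 9 mm above the housing top when up
- pause_key (a joint): travel of the pause key in m: 0 = up, 0.005 = all the way in; same spring as the feed key
- pause_top (a point): centre of the top of the square pause key (light grey, 15 mm square), which stands 9 mm above the housing top; 48 mm behind the feed key's centre. Not to be pressed
- melt_a: bystander: closed clear clamshell with a peach wax melt, 72 x 72 x 32 mm, in front of the printer. Origin: centre of its underside
- melt_b: bystander: clamshell with a cream wax melt, 72 x 72 x 32 mm, on the pan of the bench scale (white, 230 x 170 mm, pan 56 mm above the bench). Origin: centre of its underside
- melt_c: bystander: clamshell with a peach wax melt, 72 x 72 x 32 mm, behind the printer and scale. Origin: centre of its underside
- fragrance: bystander: amber fragrance bottle, 32 mm across, 85 mm high, beside the electronics housing. Origin: centre of its underside
- label_roll: bystander: spare roll of white labels standing on end, 90 mm across, 102 mm high, in front of the electronics housing. Origin: centre of its underside
- tape_roll: bystander: flat roll of masking tape, 100 mm across, 24 mm high, at the right. Origin: centre of its underside
- jug: bystander: steel pouring jug, 116 mm across, 145 mm high, handle to its +y, at the left. Origin: centre of its underside

How it is judged:
By the outcome, as a careful person would: the job done as asked, in the order asked, and still so for the second after the job is handed in, with the robot touching nothing.
It also fails if it takes over 51 s, if anything falls off the work surface, if the arm or the gripper's body presses on something with over 40 N, if the wrist force passes 120 N, or if a joint passes its speed limit or range.

### The arm

A 6-joint arm with a two-finger parallel gripper is mounted at the origin on the work surface. World frame = base frame: x ahead of the robot, y to its left, z up, the work surface at z = 0. Lengths are in m, angles in rad, forces in N, time in s.
With the tool pointing down it reaches from about 0.275 to 0.825 m from the base axis. Payload 4.9 kg.
Tool frame: the origin (TCP) lies midway between the tips of the shut fingers; the grasp point (between the pads) lies 19 mm behind it (grip_point_offset is the distance from the TCP to the grasp point, in m); z points along the fingers, x is the direction in which the jaws open and shut, and the axes are right-handed (so a half turn about z gives the same grasp; the last joint's range is limited). The gripper opens to 85 mm and grips with 20 to 120 N. Pads are 22 mm wide; open, the fingers measure 114 mm over their backs; the gripper's body (76 mm by 85 mm) begins 54 mm behind the grasp point. The pads swing forward as they close: fully open they stand 13 mm farther back than shut.
Start: joints at [-0.134, 0.326, -0.193, 1.052, 0, 1.437], TCP at [0.55, 0, 0.231] pointing down, gripper open.
Joint ranges: [-2.65, 2.65], [-0.97, 1.79], [-1.3, 1.35], [-1.93, 2.1], [-1.47, 1.37], [-3.14, 3.14]. Speed limits (rad/s): [2.57, 2.57, 3.14, 3.14, 3.14, 3.14].

### API

Orientations are given as a rotation vector (axis times angle).
In Python, from cell import * gives the robot as it stands. Calls block until the motion is done:
- movep(position, orientation): joint-space move of the TCP to a pose.
- move_l(position, velocity=0.15, rot=None, until_force=None): straight line of the TCP; rot=None keeps the orientation; velocity is the mean speed in m/s. With until_force (N) it stops when the force on the tool has changed by that much, and returns True; else False.
- set_joints(angles): joint-space move.
- let_go() and grab(newtons=None): open the fingers fully, or close them until they stop; newtons is the grip in N (None keeps the last).
- sleep(seconds).
- ik(position, orientation): joint angles nearest the present ones, or None.
- get_state(): the state.
- grab_frame(name): name is "scene" or "side" or "wrist"; returns a dict with "img" (480x640x3 uint8, red, green, blue), "fx", "fy", "cx", "cy" (pixels), "cam_to_world" (4x4, takes a point from camera to world coordinates); the wrist camera has in their place "T_tool_cam" (4x4, takes a point from camera to tool coordinates, whose origin is the TCP and whose axes are the tool frame's). Camera axes: x right, y down, z forward; pixel columns grow to the right and rows downward; lengths in m; the calibration is good to about 2 mm. A picture is of the moment at which its call begins: read the wrist's pose just before it. There is no depth.
A pose or a line that the arm cannot do raises MotionError and nothing moves.
- sign_off(): hands the job in, once; it reports no verdict.
Trained networks look in the newest picture that a camera, given by its name, has taken for a name from the list of things; names that differ only in an ending like _2 or _b are one class to them, and where a whole thing is asked for, a point or a joint stands for the part that bears it (a point fixed in the world has none). Each returns a list of dicts, best first, with "score" (0 to 1); they miss things now and then, are a little off and sometimes report something else, mostly with a low value. They report only what shows in the picture. A call takes as long as a camera call.
- spot_in(camera, name): "centre" ([column, row] in pixels, amid what is visible of it).
- silhouettes(camera, name): "mask" (480x640 bool, what is visible of it) and "centre" ([column, row] in pixels, amid what is visible of it).
- tip_of(camera, name): "centre" ([column, row] in pixels: a listed point, or the origin of a listed thing).
The state is a dict: "clock": time; "q": joint angles; "joint_velocities": joint speeds; "tau": joint torques, N m; "position": TCP position; "eef_rot": TCP orientation; "contact_force": force on the tool from outside, world axes, zero at the start; "wrist_torque": the same for the moment, N m; "finger_gap": opening from 0.0 (shut) to 1.0 (fully open).
Only numpy, scipy, OpenCV 4.12 (cv2) and the standard library are available. Lean on these libraries where they do the work, as an engineer would, in place of code of your own. Each camera call takes 0.05 s, during which the arm holds its last target.

## Working session

There is one attempt and no reset: what is moved stays moved. The work goes in short steps, each a Python script; the robot and the scene stay as the last script left them, time stands still between calls to the robot, and variables do not carry over. Pictures are saved under pics/ and viewed, and the job is handed in when it is done.

```bash
ls; mkdir -p pics; python3 - <<'E'
from cell import *
import cv2
s=get_state();print(s)
for c in ["scene","side","wrist"]:
    f=grab_frame(c);cv2.imwrite(f"pics/{c}0.png",f["img"][:,:,::-1])
    print(c,f["fx"],f["cx"],f["cy"]);print(f.get("cam_to_world",f.get("T_tool_cam")))
    for n in ["printer","cover_hinge","cover_front","rocker_on","feed_top","pause_top"]:
        print(n,[(d["score"],d["centre"]) for d in tip_of(c,n)][:2])
E
```

```text
pics
{'clock': 0.0, 'q': array([-1.34245702e-01,  3.26911301e-01, -1.93592959e-01,  1.05199601e+00,
        3.26496657e-05,  1.43654999e+00]), 'joint_velocities': array([ 0.00042313, -0.00024007, -0.00120616,  0.0020015 , -0.00012842,
       -0.00063459]), 'tau': array([-1.24197268e-03, -4.43398941e+01,  2.62443137e+01,  1.56443648e-02,
       -1.97191571e-04, -6.55614656e-06]), 'position': array([5.49418699e-01, 7.48275897e-05, 2.30516130e-01]), 'eef_rot': array([-3.14133112e+00, -9.53456855e-07,  2.64537661e-03]), 'contact_force': array([-0.8421894 ,  0.76747778,  0.57425195]), 'wrist_torque': array([ 0.02292412, -0.00593742, -0.00473882]), 'finger_gap': 1.0033163100776457}
scene 467.04096446851423 323.14319957031404 241.935814018705
[[ 0.07804619  0.62449051 -0.77712316  1.60816194]
 [ 0.99680841 -0.06200624  0.05028133 -0.07091315]
 [-0.01678627 -0.77856717 -0.62733674  0.94397186]
 [ 0.          0.          0.          1.        ]]
printer [(0.74, [258.3, 265.5]), (0.69, [230.9, 221.9])]
cover_hinge [(0.84, [270.2, 272.5])]
cover_front [(0.85, [264.5, 195.7])]
rocker_on [(0.67, 
[... 472 characters left out ...]
ver_hinge [(0.88, [377.3, 271.8]), (0.75, [347.1, 316.9])]
cover_front [(0.81, [352.6, 217.6]), (0.17, [379.0, 269.1])]
rocker_on [(0.74, [393.2, 276.2]), (0.28, [347.6, 312.4])]
feed_top [(0.56, [346.4, 312.5]), (0.39, [336.7, 297.4])]
pause_top [(0.39, [357.2, 294.5])]
wrist 387.00211235221 317.83526600665067 237.0439207435675
[[ 9.99999194e-01 -5.77274170e-04 -1.13097492e-03  4.17740818e-04]
 [ 8.90308956e-04  9.53828883e-01  3.00349244e-01 -7.60926064e-02]
 [ 9.05372681e-04 -3.00350009e-01  9.53828628e-01 -1.42699748e-01]
 [ 0.00000000e+00  0.00000000e+00  0.00000000e+00  1.00000000e+00]]
printer [(0.82, [300.9, 361.6])]
cover_hinge []
cover_front []
rocker_on []
feed_top []
pause_top []
```

View pics/scene0.png

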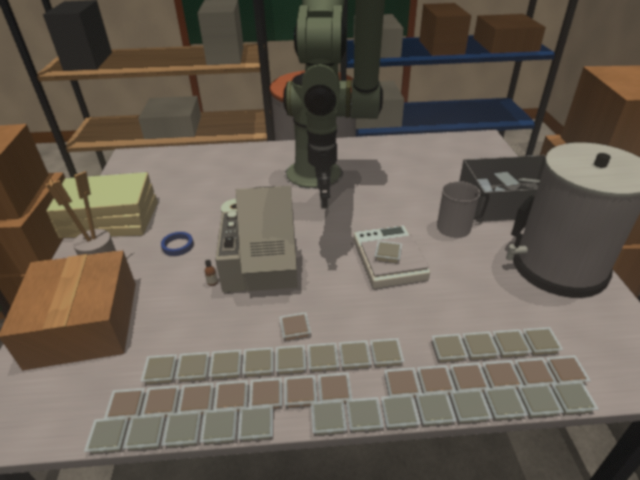

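View pics/side0.png

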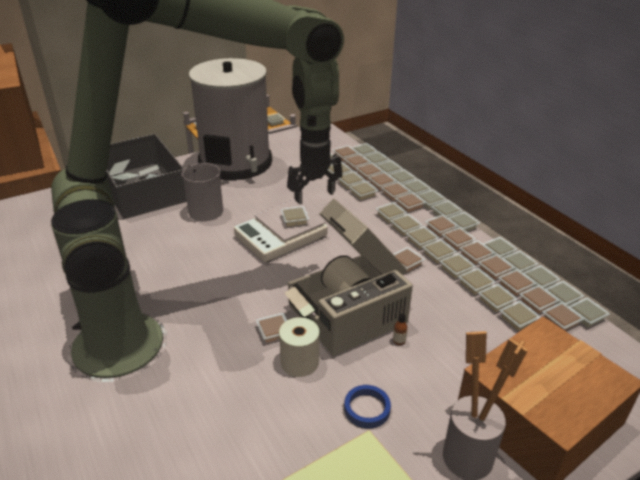

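View pics/wrist0.png

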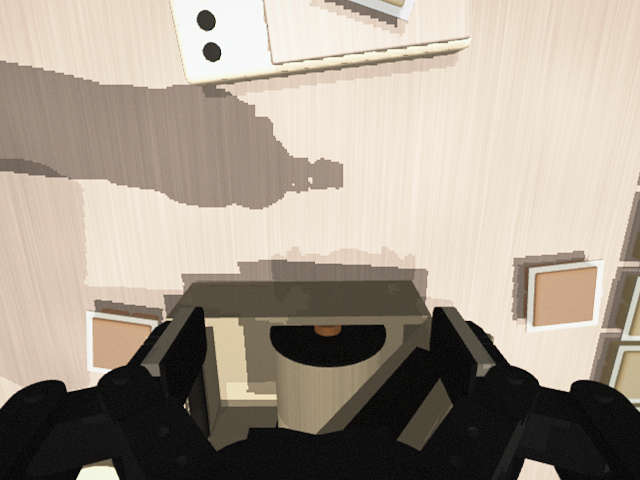

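```bash
cat > h.py <<'E'
import numpy as np, cv2
from scipy.optimize import least_squares
P=dict(hinge=(110,35,82),feed=(-82,-72,144),pause=(-34,-72,144),rock=(71,-72,151.5),org=(0,0,0))
def cov(u,w,a,y=35): # u along cover from hinge toward front, w normal (mm)
    return (110-u*np.cos(a)+w*np.sin(a), y, 82+u*np.sin(a)+w*np.cos(a))
def tow(p,t):
    c,s=np.cos(t[2]),np.sin(t[2]); p=np.array(p,float)/1000
    return np.array([t[0]+c*p[0]-s*p[1],t[1]+s*p[0]+c*p[1],p[2]])
def proj(f,X,T=None):
    M=np.linalg.inv(f["cam_to_world"] if T is None else T)
    v=M[:3,:3]@X+M[:3,3]
    return np.array([f["fx"]*v[0]/v[2]+f["cx"],f["fy"]*v[1]/v[2]+f["cy"]])
def draw(f,img,t,T=None):
    def ln(a,b,col):
        a=proj(f,tow(a,t),T);b=proj(f,tow(b,t),T)
        cv2.line(img,tuple(int(v) for v in a),tuple(int(v) for v in b),col,1)
    x,y=112.5,107.5
    def box(c,col):
        for i in range(4): ln(c[i],c[(i+1)%4],col)
    box([(-x,-y,0),(x,-y,0),(x,-y,135),(-x,-y,135)],(0,0,255))
    box([(-x,-y,135),(x,-y,135),(x,-37,135),(-x,-37,135)],(0,255,0))
    a=t[3]
    box([cov(0,53,a,-37),cov(222,53,a,-37),cov(222,53,a,107),cov(0,53,a,107)],(255,255,0))
    for k in ("feed","pause","rock"):
        q=proj(f,tow(P[k],t),T);cv2.circle(img,tuple(int(v) for v in q),2,(255,0,255),-1)
    return img
E
python3 - <<'E'
from cell import *
from h import *
obs=[];F={}
for c in ["scene","side"]:
    f=grab_frame(c);F[c]=f
    for n,k in [("cover_hinge","hinge"),("cover_front","cf"),("rocker_on","rock"),("feed_top","feed"),("pause_top","pause")]:
        for d in tip_of(c,n): 
            if d["score"]>.35: obs.append((c,k,np.array(d["centre"]),d["score"])); 
def res(t):
    r=[]
    for c,k,p,s in obs:
        X=tow(cov(197,53,t[3]) if k=="cf" else P[k],t)
        r+=list(s*(proj(F[c],X)-p))
    return r
best=min((least_squares(res,[.55,-.15,y,.8],loss="soft_l1",f_scale=2) for y in (-.2,0,.2)),key=lambda r:r.cost)
t=best.x;print(t,best.cost)
for o,r in zip(obs,np.array(best.fun).reshape(-1,2)): print(o[0],o[1],o[2],r.round(1))
np.save("t.npy",t)
ims=[]
for c in F:
    im=cv2.resize(draw(F[c],F[c]["img"][:,:,::-1].copy(),t)[150:390,(150 if c=="scene" else 250):][:240,:240],(400,400),interpolation=cv2.INTER_CUBIC)
    ims.append(im)
cv2.imwrite("pics/fit.png",np.hstack(ims))
for n in ["label_roll","fragrance","melt_a"]:
    print(n,[tip_of(c,n)[:1] for c in F])
for k in ("feed","rock"): print(k,tow(P[k],t))
print(tow(cov(222,53,t[3]),t),tow(cov(197,53,t[3]),t))
E
```

```text
[ 0.53396736 -0.19183916 -0.01807287  0.94943906] 714.173600091784
scene hinge [267.3 268.3] [1.8 0.8]
scene cf [264.4 198.2] [-0.7 -1.3]
scene cf [454.2 225.6] [-133.5  -20.3]
scene cf [232.9 224.6] [ 17.5 -16. ]
scene rock [228.2 247.9] [-0.2 -3.2]
scene feed [230.  214.1] [ 1.5 -0.8]
scene pause [231.4 227. ] [ 0.2 -2. ]
scene pause [384.9 254.6] [-55.1 -11.8]
side hinge [377.5 270.4] [ 0.3 -0.5]
side cf [355.4 214.5] [2.1 1. ]
side rock [392.6 280.6] [-0.9 -2.9]
side rock [354.6 216.6] [21.  34.2]
side feed [278.6 333.3] [ 36.6 -21.4]
side feed [336.7 298.5] [-0.4  0.5]
side pause [356.9 295.8] [-1.8 -1.5]
label_roll [[], [{'centre': [299.0, 359.1], 'score': 0.77}]]
fragrance [[{'centre': [212.5, 283.6], 'score': 0.66}], [{'centre': [398.3, 338.1], 'score': 0.65}]]
melt_a [[{'centre': [382.5, 255.4], 'score': 0.87}], [{'centre': [297.1, 221.4], 'score': 0.95}]]
feed [ 0.45067958 -0.26234551  0.144     ]
rock [ 0.60365459 -0.26511051  0.1515    ]
[ 0.55845478 -0.15727605  0.29335916] [ 0.57300589 -0.15753906  0.27303193]
```

View pics/fit.png

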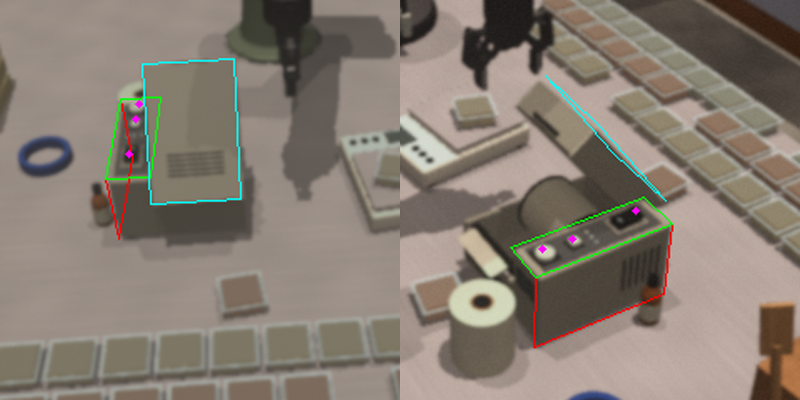

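```bash
cat >> h.py <<'E'
from scipy.spatial.transform import Rotation as R
def ori(tilt,yaw,sg=1):
    c,s=np.cos(yaw),np.sin(yaw)
    z=np.array([-np.sin(tilt)*c,-np.sin(tilt)*s,-np.cos(tilt)])
    x=sg*np.array([-s,c,0]); y=np.cross(z,x)
    return R.from_matrix(np.c_[x,y,z]).as_rotvec()
E
python3 - <<'E'
from cell import *
from h import *
t=np.load("t.npy");print(get_state()["clock"])
for sg in (1,-1):
  for k in (1,.75,.5,.25,0):
    for a in (.95,.5,0):
      q=ik(tow(cov(190,53+(50 if a==.95 else 0),a),t),ori(k*a,t[2],sg)); print(sg,k,a,None if q is None else np.round(q,2))
E
```

```text
1.95
1 1 0.95 None
1 1 0.5 [-0.35  0.69  0.25  1.61 -0.16 -0.29]
1 1 0 [-0.48  0.29 -0.51  0.77 -0.   -0.47]
1 0.75 0.95 None
1 0.75 0.5 [-0.37  0.59  0.12  1.46 -0.13 -0.33]
1 0.75 0 [-0.48  0.29 -0.51  0.77 -0.   -0.47]
1 0.5 0.95 [-0.3   0.98  1.01  2.06 -0.13 -0.26]
1 0.5 0.5 [-0.39  0.48 -0.01  1.31 -0.09 -0.36]
1 0.5 0 [-0.48  0.29 -0.51  0.77 -0.   -0.47]
1 0.25 0.95 [-0.33  0.69  0.53  1.64 -0.07 -0.31]
1 0.25 0.5 [-0.41  0.39 -0.14  1.16 -0.05 -0.39]
1 0.25 0 [-0.48  0.29 -0.51  0.77 -0.   -0.47]
1 0 0.95 [-0.37  0.47  0.19  1.29 -0.   -0.35]
1 0 0.5 [-0.44  0.29 -0.27  1.01 -0.   -0.42]
1 0 0 [-0.48  0.29 -0.51  0.77 -0.   -0.47]
-1 1 0.95 None
-1 1 0.5 [-0.35  0.69  0.25  1.61 -0.16  2.85]
-1 1 0 [-0.48  0.29 -0.51  0.77 -0.    2.68]
-1 0.75 0.95 None
-1 0.75 0.5 [-0.37  0.59  0.12  1.46 -0.13  2.81]
-1 0.75 0 [-0.48  0.29 -0.51  0.77 -0.    2.68]
-1 0.5 0.95 [-0.3   0.98  1.01  2.06 -0.13  2.89]
-1 0.5 0.5 [-0.39  0.48 -0.01  1.31 -0.09  2.78]
-1 0.5 0 [-0.48  0.29 -0.51  0.77 -0.    2.68]
-1 0.25 0.95 [-0.33  0.69  0.53  1.64 -0.07  2.84]
-1 0.25 0.5 [-0.41  0.39 -0.14  1.16 -0.05  2.75]
-1 0.25 0 [-0.48  0.29 -0.51  0.77 -0.    2.68]
-1 0 0.95 [-0.37  0.47  0.19  1.29 -0.    2.79]
-1 0 0.5 [-0.44  0.29 -0.27  1.01 -0.    2.72]
-1 0 0 [-0.48  0.29 -0.51  0.77 -0.    2.68]
```

```bash
python3 - <<'E'
from cell import *
from h import *
t=np.load("t.npy")
k=.4;u=190
pos=lambda a,w: tow(cov(u,53+w+9*np.sin(.6*a),a),t)
st=lambda m:print(m,[np.round(get_state()[x],3) for x in("clock","position","contact_force","finger_gap")])
move_l([.55,0,.36],.3)
grab(40)
a0=1.0
movep(pos(a0,0)+[.03,.03,.10],ori(k*a0,t[2]));st("via")
move_l(pos(a0,30),.15,ori(k*a0,t[2]));st("standoff")
print(move_l(pos(.93,0),.04,ori(k*.93,t[2]),until_force=3));st("touch")
f=grab_frame("side");cv2.imwrite("pics/touch.png",f["img"][120:360,200:520,::-1].repeat(2,0).repeat(2,1))
E
```

```text
Traceback (most recent call last):
cell.MotionError: the arm cannot take that pose within its joint ranges
```

```bash
python3 - <<'E'
from cell import *
from h import *
t=np.load("t.npy")
k=.25;u=190
pos=lambda a,w: tow(cov(u,53+w+9*np.sin((1-k)*a),a),t)
st=lambda m:print(m,[np.round(get_state()[x],3) for x in("clock","position","contact_force","finger_gap")])
st(0)
a0=1.0
movep(pos(a0,0)+[.03,.03,.09],ori(0,t[2]));st("via")
move_l(pos(a0,30),.15,ori(k*a0,t[2]));st("standoff")
print(move_l(pos(.93,0),.04,ori(k*.93,t[2]),until_force=3));st("touch")
f=grab_frame("side");cv2.imwrite("pics/touch.png",f["img"][120:360,200:520,::-1].repeat(2,0).repeat(2,1))
E
```

```text
0 [np.float64(3.292), array([0.55, 0.  , 0.36]), array([ 0.148,  0.116, -0.749]), np.float64(0.002)]
via [np.float64(4.825), array([ 0.622, -0.128,  0.364]), array([ 0.203,  0.157, -0.092]), np.float64(0.003)]
standoff [np.float64(5.508), array([ 0.617, -0.158,  0.29 ]), array([0.629, 0.298, 0.338]), np.float64(-0.001)]
False
touch [np.float64(6.758), array([ 0.578, -0.158,  0.269]), array([ 0.158,  0.691, -0.374]), np.float64(0.0)]
```

View pics/touch.png

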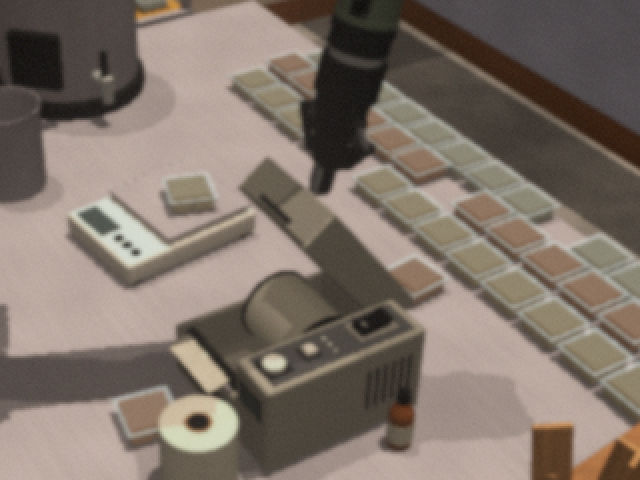

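The closed fingertips (around 320,185) are just above the cover face near its front end, and there is no contact yet. I'll follow the arc slowly.

```bash
python3 - <<'E'
from cell import *
from h import *
t=np.load("t.npy")
k=.25;u=190
pos=lambda a,w: tow(cov(u,53+w+9*np.sin((1-k)*a),a),t)
st=lambda m:print(m,[np.round(get_state()[x],3) for x in("clock","position","contact_force")])
for a in (.8,.65,.5,.36,.23,.12,.05):
    move_l(pos(a,0),.06,ori(k*a,t[2]));st(a)
p=pos(0,0)
print(move_l(p+[0,0,-.006],.02,ori(0,t[2]),until_force=15));st("end")
f=grab_frame("side");cv2.imwrite("pics/shut.png",f["img"][120:360,200:520,::-1].repeat(2,0).repeat(2,1))
E
```

```text
0.8 [np.float64(7.4), array([ 0.554, -0.157,  0.259]), array([-0.034, -0.022,  0.885])]
0.65 [np.float64(8.058), array([ 0.528, -0.157,  0.242]), array([-0.117,  0.604, -0.639])]
0.5 [np.float64(8.717), array([ 0.505, -0.156,  0.222]), array([-0.444, -0.718,  0.676])]
0.36 [np.float64(9.342), array([ 0.486, -0.156,  0.201]), array([-0.63 , -0.276,  1.001])]
0.23 [np.float64(9.933), array([ 0.472, -0.156,  0.178]), array([0.094, 0.311, 0.266])]
0.12 [np.float64(10.458), array([ 0.462, -0.155,  0.158]), array([-0.094,  0.353, -0.28 ])]
0.05 [np.float64(10.85), array([ 0.457, -0.155,  0.145]), array([ 0.293, -0.287, -1.114])]
True
end [np.float64(11.417), array([ 0.455, -0.156,  0.135]), array([-0.248,  0.677,  7.58 ])]
```

View pics/shut.png

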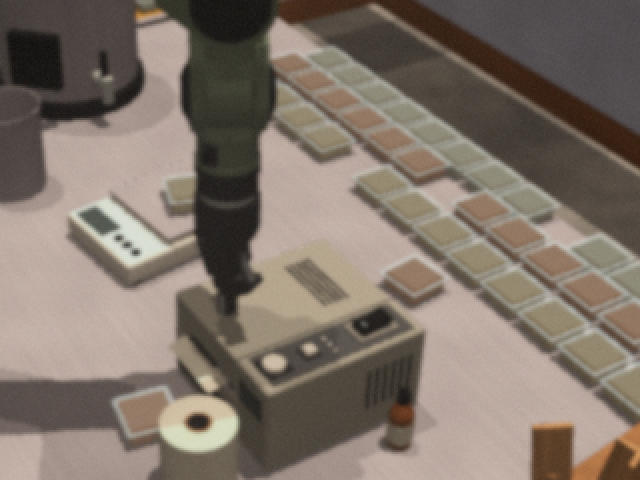

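```bash
python3 - <<'E'
from cell import *
from h import *
t=np.load("t.npy")
st=lambda m:print(m,[np.round(get_state()[x],3) for x in("clock","position","contact_force")])
p=get_state()["position"]
print(move_l(p+[0,0,-.004],.02,until_force=12));st("p")
move_l([p[0],p[1],.26],.2)
movep([.53,t[1]-.072,.26],ori(0,t[2]));st("look")
sleep(.2)
s=get_state();f=grab_frame("wrist")
T=np.eye(4);T[:3,:3]=R.from_rotvec(s["eef_rot"]).as_matrix();T[:3,3]=s["position"];T=T@f["T_tool_cam"]
t[3]=0
obs=[]
for n,k in [("rocker_on","rock"),("feed_top","feed"),("pause_top","pause")]:
    ds=tip_of("wrist",n);print(n,ds[:2],proj(f,tow(P[k],t),T))
    for d in ds[:1]: obs.append((k,np.array(d["centre"])))
im=f["img"][:,:,::-1].copy();cv2.imwrite("pics/look_raw.png",im)
r=least_squares(lambda v:np.concatenate([proj(f,tow(P[k],v),T)-p for k,p in obs]),t[:3],loss="soft_l1",f_scale=3)
print(t,r.x,r.fun.round(1));np.save("t2.npy",np.r_[r.x,0])
cv2.imwrite("pics/look.png",draw(f,im,np.r_[r.x,0],T))
E
```

```text
True
p [np.float64(11.675), array([ 0.455, -0.156,  0.135]), array([-2.042,  1.734,  9.404])]
look [np.float64(13.042), array([ 0.529, -0.264,  0.258]), array([-0.789,  0.732, -1.011])]
rocker_on [] [317.43405776 330.27364901]
feed_top [{'centre': [310.8, 113.7], 'score': 0.77}] [317.38623003 111.67805852]
pause_top [{'centre': [311.1, 187.1], 'score': 0.69}] [317.40605233 186.66522413]
[ 0.53396736 -0.19183916 -0.01807287  0.        ] [ 0.53478781 -0.19614227 -0.0192466 ] [ 0.  -0.7 -0.   0.8]
```

View pics/look.png

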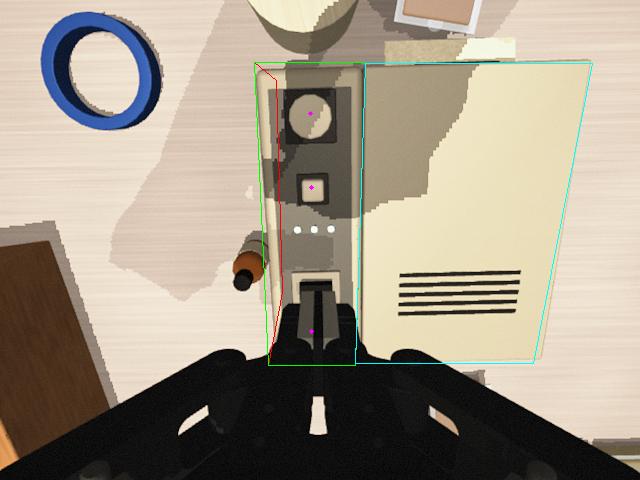

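```bash
python3 - <<'E'
from cell import *
from h import *
t=np.load("t2.npy")
st=lambda m:print(m,[np.round(get_state()[x],3) for x in("clock","position","contact_force")])
move_l([.655,-.266,.26],.25)
sleep(.2)
s=get_state();f=grab_frame("wrist");st("look2")
T=np.eye(4);T[:3,:3]=R.from_rotvec(s["eef_rot"]).as_matrix();T[:3,3]=s["position"];T=T@f["T_tool_cam"];np.save("T2.npy",T)
for n,k in [("rocker_on","rock"),("feed_top","feed"),("pause_top","pause")]:
    print(n,tip_of("wrist",n)[:2],proj(f,tow(P[k],t),T))
im=f["img"][:,:,::-1].copy();cv2.imwrite("pics/look2_raw.png",im)
cv2.imwrite("pics/look2.png",draw(f,im.copy(),t,T))
E
```

```text
look2 [np.float64(14.342), array([ 0.654, -0.266,  0.261]), array([-0.114, -0.041, -0.078])]
rocker_on [{'centre': [324.5, 163.8], 'score': 0.82}] [312.42517407 159.44982704]
feed_top [{'centre': [466.0, 307.0], 'score': 0.35}] [ 311.28903567 -128.31771354]
pause_top [] [311.75193033 -25.82070227]
```

View pics/look2.png

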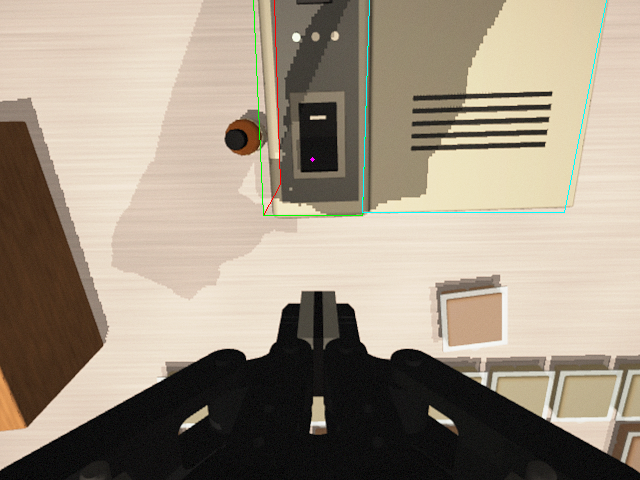

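```bash
python3 - <<'E'
from cell import *
from h import *
t=np.load("t2.npy");T2=np.load("T2.npy")
f=grab_frame("wrist")
T1=T2.copy();T1[:3,3]+=np.array([.5290-.654,-.264+.266,.258-.261])
obs=[("feed",(310.5,115),T1),("pause",(312.5,188.5),T1),("rock",(320,162),T2)]
r=least_squares(lambda v:np.concatenate([proj(f,tow(P[k],v),T)-p for k,p,T in obs]),t[:3])
print(r.x,r.fun.round(1))
t[:3]=r.x;np.save("t3.npy",t)
im=cv2.imread("pics/look2_raw.png")
a=draw(f,im,t,T2)
b=draw(f,cv2.imread("pics/look_raw.png"),t,T1)
cv2.imwrite("pics/cmp.png",np.hstack([a[:,200:600],b[:,200:600]]))
for k in("feed","rock"):print(k,tow(P[k],t))
E
```

```text
[ 0.53241848 -0.19456787  0.02370946] [-0.6  0.   1.   1.7 -0.3 -1.6]
feed [ 0.45214845 -0.26849163  0.144     ]
rock [ 0.60510545 -0.26486442  0.1515    ]
```

View pics/cmp.png

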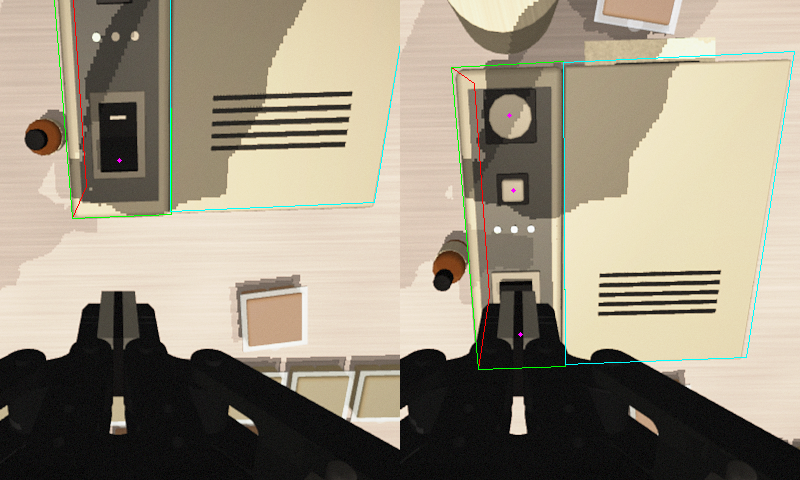

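```bash
python3 - <<'E'
from cell import *
from h import *
t=np.load("t3.npy")
st=lambda m:print(m,[np.round(get_state()[x],4) for x in("clock","position","contact_force")])
p=tow(P["rock"],t)+[.001,0,0]; o=ori(0,t[2])
move_l([*p[:2],.18],.15,o);st("over")
print(move_l([*p[:2],.143],.02,until_force=14));st("press")
move_l([*p[:2],.2],.15)
move_l([.655,-.266,.26],.2)
f=grab_frame("wrist");g=grab_frame("side")
a=cv2.resize(f["img"][60:240,220:420,::-1],(400,360));b=cv2.resize(g["img"][240:330,300:420,::-1],(400,360),interpolation=cv2.INTER_CUBIC)
cv2.imwrite("pics/rock.png",np.hstack([a,b]))
E
```

```text
over [np.float64(15.3167), array([ 0.6069, -0.2652,  0.1809]), array([-0.6997, -0.0796,  0.4347])]
True
press [np.float64(16.95), array([ 0.6072, -0.2652,  0.1463]), array([-0.6999,  0.297 ,  4.4283])]
```

View pics/rock.png

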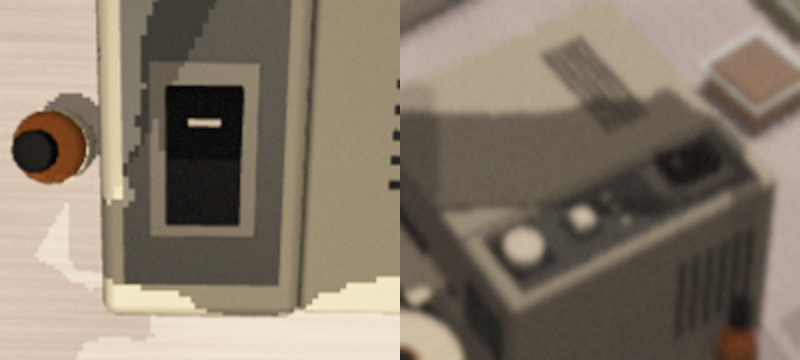

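```bash
python3 - <<'E'
from cell import *
from h import *
t=np.load("t3.npy")
st=lambda m:print(m,[np.round(get_state()[x],4) for x in("clock","position","contact_force")])
p=tow(P["feed"],t); o=ori(0,t[2])
move_l([.56,-.267,.22],.2,o)
move_l([*p[:2],.175],.2,o);st("over")
print(move_l([*p[:2],.1445],.03,until_force=15));st("near")
print(move_l([*p[:2],.136],.015,until_force=14));st("press")
sleep(.3);st("hold")
move_l([*p[:2],.2],.1);st("up")
move_l([.50,-.268,.27],.2,o)
sleep(.2)
s=get_state();f=grab_frame("wrist");g=grab_frame("side")
T=np.eye(4);T[:3,:3]=R.from_rotvec(s["eef_rot"]).as_matrix();T[:3,3]=s["position"];T=T@f["T_tool_cam"]
a=f["img"][:,:,::-1];b=cv2.resize(g["img"][150:390,200:440,::-1],(360,360))
cv2.imwrite("pics/feed.png",np.hstack([cv2.resize(a[:,160:560],(400,480))[:360],b]))
E
```

```text
over [np.float64(19.4917), array([ 0.4539, -0.2693,  0.1758]), array([ 1.1488, -0.3816,  0.1026])]
False
near [np.float64(20.6583), array([ 0.4523, -0.2686,  0.1447]), array([-0.4737, -0.5208, -1.0442])]
True
press [np.float64(21.125), array([ 0.4524, -0.2687,  0.139 ]), array([-0.8131,  0.4263,  6.7503])]
hold [np.float64(21.425), array([ 0.4524, -0.2687,  0.139 ]), array([-0.7662,  1.3906,  7.1816])]
up [np.float64(22.1917), array([ 0.4517, -0.2682,  0.1993]), array([ 0.2726,  0.8879, -0.6477])]
```

View pics/feed.png

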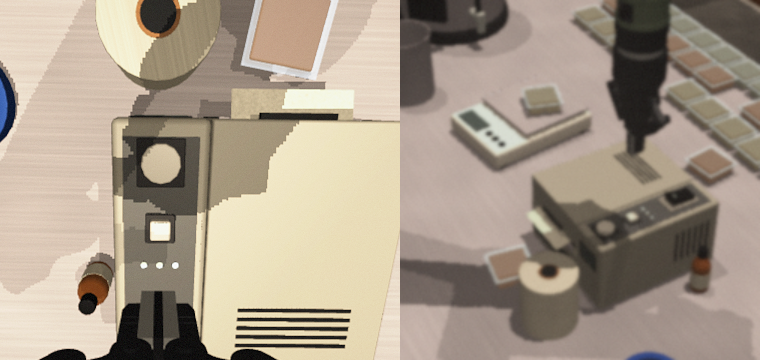

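```bash
python3 - <<'E'
from cell import *
print(get_state()["clock"],sign_off())
E
```

```text
the job is handed in; nothing more can be done
23.0667 None
```

The printer is ready and the job was handed in at 23.1 s, done in the order asked.

- **Cover:** I pushed it down slowly along its arc at about 0.06 m/s or less. It stopped hard at 135 mm, and a second press at the stop moved it no further. In the last pictures it lies flush with the housing.
- **Rocker:** I pressed the raised rear half until it stopped firmly at 146.3 mm, against 146.5 mm expected for on. The next wrist picture shows it tipped over.
- **Feed key:** I pressed it to 139.0 mm, the full 5 mm of travel, with firm resistance, then let go. I judged that it came back up only from the wrist picture, not by measurement.

I kept clear of the pause key. In the last pictures the bystanders in view stand where they were, and the arm ended clear of everything.

The networks missed the rocker in one view and gave some false hits. The first fit of the printer's turn was off by about 0.04 rad, which I corrected from the wrist pictures before pressing the rocker and the feed key. One arm pose was refused early on and nothing moved, so I took a less tilted one.

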